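# Fit the return spring on the lid press ram

## Robot

A 6-joint arm with a two-finger parallel gripper is mounted at the origin on a cart in front of the work surface, level with it; the furniture and walls round the work are solid. World frame = base frame: x ahead of the robot, y to its left, z up, the work surface at z = 0. Lengths are in m, angles in rad, forces in N, time in s.
With the tool pointing down it reaches from about 0.35 to 0.775 m from the base axis. Payload 7.3 kg.
Tool frame: the origin (TCP) lies between the finger pads; the fingertips stand 8 mm ahead of it and the grasp point (between the pads) lies 11 mm behind it; y points along the fingers, x is the direction in which the jaws open and shut, and the axes are right-handed (so a half turn about y gives the same grasp; the last joint's range is limited). The gripper opens to 92 mm and grips with 3 to 60 N. Pads are 19 mm wide; open, the fingers measure 130 mm over their backs; the gripper's body (75 mm by 190 mm) begins 47 mm behind the grasp point.
Start: joints at [-1.32, 0.342, 1.524, -0, 1.275, -0.146], TCP at [0.203, -0.484, 0.235] pointing down, gripper open.
Joint ranges: [-2.53, 2.53], [-0.77, 2.02], [0.04, 2.7], [-1, 4.14], [0.28, 2.66], [-3.11, 3.11]. Speed limits (rad/s): [2.57, 2.57, 3.14, 3.14, 3.14, 3.14].

## Interface

Orientations are given as a unit quaternion [w, x, y, z].
In Python, from plant import env, viewer, ticket, finder gives the robot as it stands. The module is installed in compiled form; this text tells all that it offers.
- The arm moves only by the tool carry_out, never from a script. Its argument "increments" is one flat list of numbers, 5 for each row, row after row: the shift along the tool's x, y, z in cm, then the turn about the tool's y in rad, then the opening, from 0 (shut) to 1 (fully open). A call has 1 to 5 rows; each row is the pose to reach, as a shift and turn from the pose commanded when the call began, along the tool's axes at that moment; what a row does not reach only later rows make up. A row lasts 1/12 s, in which the tool goes at most 41.7 mm and 7.16 degrees, less where a joint would pass 70% of its speed; a pose out of reach is approached as far as the arm can. A call with a gripper value outside its range is refused whole. The fingers move at their own pace and stop on an object; "squeeze" is the grip in N (left out, the last holds). Time passes only in rows, so rows that repeat a pose let the fingers close. It gives the time, the measured TCP pose, the force and the opening at its end, in the units of the state.
- env.get_state(): the state, without advancing time (a new reading comes with each control period).
- viewer.capture(name): name is "side" or "top"; returns the picture (480x640x3 uint8, red, green, blue); there is no depth.
- viewer.get_calibration(name): a dict with "mtx" (3x3 intrinsics, pixels), "view" (4x4, takes a point from world to camera coordinates). Camera axes: x right, y down, z forward; pixel columns grow to the right and rows downward; lengths in m; the calibration is good to about 2 mm. A picture is of the moment at which its call begins. get_calibration takes no time and is no camera call.
- ticket.finish_job(): hands the job in, once; it reports no verdict.
Trained networks look in the newest picture that a camera, given by its name, has taken for a name from the list of things; names that differ only in an ending like _2 or _b are one class to them, and where a whole thing is asked for, a point or a joint stands for the part that bears it (a point fixed in the world has none). Each returns a list of dicts, best first, with "confidence" (0 to 1); they miss things now and then, are a little off and sometimes report something else, mostly with a low value. They report only what shows in the picture. A call takes as long as a camera call.
- finder.outline_of(query, camera): "region" (480x640 bool, what is visible of it) and "at" ([column, row] in pixels, amid what is visible of it).
- finder.mark_of(query, camera): "at" ([column, row] in pixels: a listed point, or the origin of a listed thing).
The state is a dict: "clock": time; "joints": joint angles; "dq": joint speeds; "effort": joint torques, N m; "tcp_pos": TCP position; "tcp_rot": TCP orientation; "ft_force": force on the tool from outside, world axes, zero at the start; "wrist_torque": the same for the moment, N m; "grip_width": finger opening in m.
Only numpy, scipy, OpenCV 4.12 (cv2) and the standard library are available. Lean on these libraries where they do the work, as an engineer would, in place of code of your own. Each camera call takes 0.05 s, during which the arm holds its last target.

## Task

Fit the return spring on the press ram: thread the wide spring, end ring down, over the upright ram rod and ease it down, twisting it a little each time its tail snags - first to find the mouth of the slot, then round the slot's sideways step - until the spring sits fully home on the ram's foot. Go gently: when it snags, do not push or twist it hard against the ram.

Things in the scene. Friction and masses are not known exactly. Their poses are not given: they have to be found in the camera images.
- spring_centre (a point): Wide steel coil spring upright on the bench, 35 mm outside, 28 mm inside diameter, 70 mm tall; this point is on its axis half-way up. z axis: up along the spring; x axis: from the axis towards its tail. The top 22 mm are close-wound: grip there, from above, at any yaw. A slimmer spare spring (20 mm wide, 48 mm tall, no end ring) stands near it and is not wanted.
- spring: The same spring, origin at the centre of its underside. Below the grip end 4 open turns squeeze together (0.8 N per mm, at most 21 mm); the bottom is a plain steel end ring, 9 mm tall, 26.8 mm inside diameter. The spring does not twist in itself: ring and tail turn with the grip end.
- spring_foot (a point): Centre of the spring's underside, 35 mm below spring_centre, same axes. Right above the end ring, 9 to 12.2 mm above this point, the wire's end is bent inward as a straight level tail along +x, 3.2 mm thick, its end 7.4 mm from the axis.
- ram_fixture: Steel fixture plate fixed to the bench, 124 x 112 x 12 mm, origin under its middle; its front is -x, where the aluminium clamp ring (94 mm across, up to 22 mm above the bench) has a split lug with a screw. It clamps the press ram, which stands on its round foot (80 mm across, top 26 mm above the bench), rod upright. The ram cannot be turned in it.
- rod_seat (a point): Point on the rod's axis level with the top of the ram's foot, where the spring's underside must come to sit; axes as ram_fixture, z up. The rod is 24 mm in diameter up to a chamfered shoulder 64 mm above this point, then a 12 mm nose up to 76 mm.
- slot_mouth (a point): Point on the rod's axis at the shoulder, 64 mm above rod_seat; axes of the fixture. Here starts the slot for the tail, 5 mm wide, 6 mm deep. It opens towards the fixture's front (-x) give or take 0.7 rad: the ram was clamped as it stood and its angle is not measured. Until the tail finds the slot, it rests on the shoulder and the spring's underside stays 55 mm above rod_seat.
- slot_step (a point): Point on the rod's axis 29 mm above rod_seat; axes of the fixture. The slot runs straight down to here, steps sideways by 0.62 rad (36 degrees) anticlockwise seen from above, in a window 8 mm high (29 to 37 mm above rod_seat), then runs straight down to the foot. Until the tail is turned round the step, the spring's underside stays 20 mm above rod_seat.

How it is judged:
By the outcome, as a careful person would: the job done as asked, in the order asked, and still so for the second after the job is handed in, with the robot touching nothing.
It also fails if it takes over 67 s, if anything falls off the work surface, if the arm or the gripper's body presses on something with over 40 N, if the wrist force passes 120 N, or if a joint passes its speed limit or range.

## Working session

There is one attempt and no reset: what is moved stays moved. The work goes in short steps, Python scripts to look and compute and a tool call to move; the robot and the scene stay as the last step left them, time stands still between calls to the robot, and variables do not carry over. Pictures are saved under pics/ and viewed, and the job is handed in when it is done.

Besides the shell and the picture viewer there is one more tool, called after "Emit:" by a JSON object that holds its "api" and its "payload". carry_out: Moves the arm, as the interface text tells. Its arguments: {"type":"object","properties":{"increments":{"type":"array"},"squeeze":{"type":"number"}},"required":["increments"]}

```bash
mkdir -p pics; cat > h.py <<'E'
import numpy as np, cv2
from plant import env, viewer, ticket, finder
from scipy.spatial.transform import Rotation as R
def snap(c,n):
    im=viewer.capture(c); cv2.imwrite(f'pics/{n}.png',im[:,:,::-1]); return im
def ray(c,px):
    k=viewer.get_calibration(c); K=np.array(k['mtx']);V=np.array(k['view'])
    d=V[:3,:3].T@np.linalg.inv(K)@np.array([px[0],px[1],1.]); o=-V[:3,:3].T@V[:3,3]
    return o,d/np.linalg.norm(d)
def atz(c,px,z):
    o,d=ray(c,px); return o+d*(z-o[2])/d[2]
def tri(p1,p2,c1='top',c2='side'):
    A=0;b=0
    for c,p in((c1,p1),(c2,p2)):
        o,d=ray(c,p);M=np.eye(3)-np.outer(d,d);A=A+M;b=b+M@o
    return np.linalg.solve(A,b)
def proj(c,P):
    k=viewer.get_calibration(c);K=np.array(k['mtx']);V=np.array(k['view'])
    q=K@(V[:3,:3]@np.array(P)+V[:3,3]);return q[:2]/q[2]
E
cat > a.py <<'E'
from h import *
np.set_printoptions(precision=4,suppress=True)
s=env.get_state()
for k,v in s.items(): print(k,np.array(v))
print(R.from_quat(np.roll(s['tcp_rot'],-1)).as_matrix())
for c in('top','side'):
    snap(c,c+'0'); o,d=ray(c,(320,240));print(c,o,d)
    for q in('spring_centre','spring_foot','rod_seat','slot_mouth','slot_step','ram_fixture','spring'):
        print(c,q,[(np.array(r['at']).round(1),round(r['confidence'],2)) for r in finder.mark_of(q,c)[:3]])
E
python3 a.py
```

```text
clock 0.0
joints [-1.32    0.3427  1.525  -0.      1.2754 -0.146 ]
dq [-0.0013  0.0001 -0.0007 -0.0021 -0.0004  0.0007]
effort [ -0.001  -43.1249 -24.4216   0.0717   0.056   -0.0001]
tcp_pos [ 0.2028 -0.4838  0.2341]
tcp_rot [ 0.5891 -0.5884  0.392  -0.3912]
ft_force [-0.2444 -0.4767  0.1518]
wrist_torque [ 0.0235  0.0178 -0.0588]
grip_width 0.09190301565014522
[[ 0.3865 -0.0004  0.9223]
 [-0.9223  0.0015  0.3865]
 [-0.0015 -1.      0.0002]]
top [ 0.3836 -0.0045  0.9319] [ 0.1112 -0.019  -0.9936]
top spring_centre [(array([349.3, 252. ]), 0.82)]
top spring_foot [(array([346. , 256.8]), 0.62)]
top rod_seat [(array([226.3, 225.6]), 0.58)]
top slot_mouth [(array([219.4, 216.3]), 0.66)]
top slot_step [(array([220.1, 220.3]), 0.86), (array([348.6, 252. ]), 0.75)]
top ram_fixture [(array([226.7, 224.6]), 0.63)]
top spring [(array([343.4, 255.4]), 0.84)]
side [0.4936 0.6852 0.6627] [-0.0125 -0.7408 -0.6716]
side spring_centre [(array([333.5, 214.5]), 0.67)]
side spring_foot []
side rod_seat [(array([301.3, 316.2]), 0.58)]
side slot_mouth [(array([302.9, 283.8]), 0.79), (array([301.5, 302.2]), 0.26)]
side slot_step [(array([302.7, 304. ]), 0.96)]
side ram_fixture [(array([300.8, 332. ]), 0.62)]
side spring []
```

View pics/top0.png

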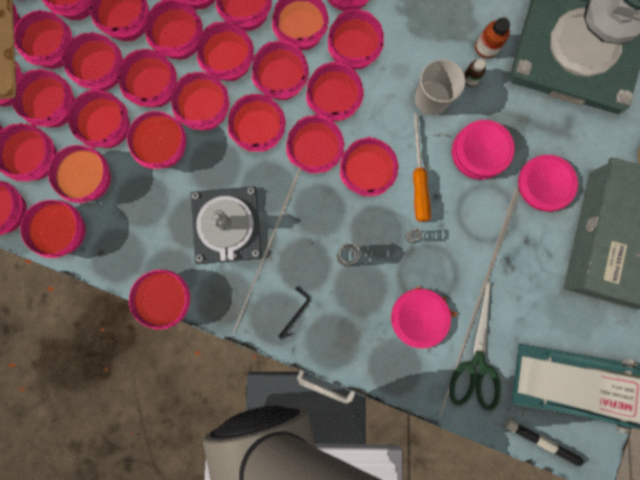

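View pics/side0.png

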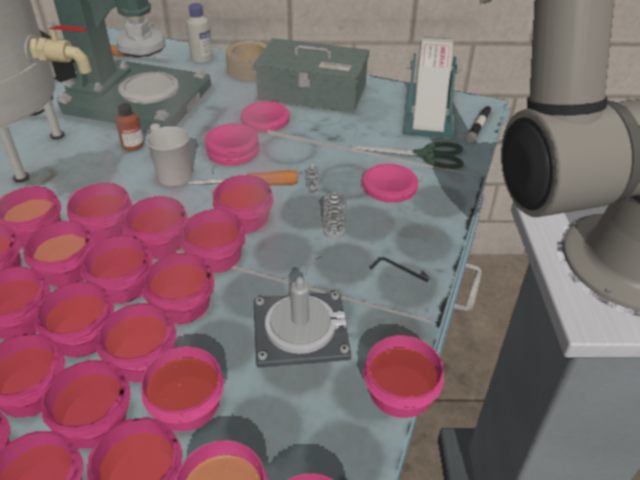

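```bash
cat > b.py <<'E'
from h import *
import sys
np.set_printoptions(precision=4,suppress=True)
print('spring tri',tri((349.3,252),(333.5,214.5)), 'top z', atz('top',(349.3,252),.035),'foot',atz('top',(346,256.8),0))
print('mouth',tri((219.4,216.3),(302.9,283.8)),atz('top',(219.4,216.3),.09),atz('side',(302.9,283.8),.09))
print('step',tri((220.1,220.3),(302.7,304)),'seat',tri((226.3,225.6),(301.3,316.2)),'fix',tri((226.7,224.6),(300.8,332)))
for n,r0,c in (('top',(130,120,370,330),3),('side',(200,140,420,390),3)):
    im=cv2.imread(f'pics/{n}0.png');x0,y0,x1,y1=r0
    m=im[y0:y1,x0:x1]; f=min(800/m.shape[1],600/m.shape[0])
    cv2.imwrite(f'pics/{n}0z.png',cv2.resize(m,None,fx=f,fy=f,interpolation=cv2.INTER_CUBIC)); print(n,f)
E
python3 b.py
```

```text
spring tri [ 0.4627 -0.0694  0.0335] top z [ 0.465  -0.0696  0.035 ] foot [ 0.46   -0.0666  0.    ]
mouth [0.5088 0.1355 0.0902] [0.5125 0.1352 0.09  ] [0.5052 0.1362 0.09  ]
step [0.5083 0.1396 0.0565] seat [0.5074 0.1339 0.025 ] fix [ 0.5105  0.1377 -0.0026]
top 2.857142857142857
side 2.4
```

View zooms.

View pics/top0z.png

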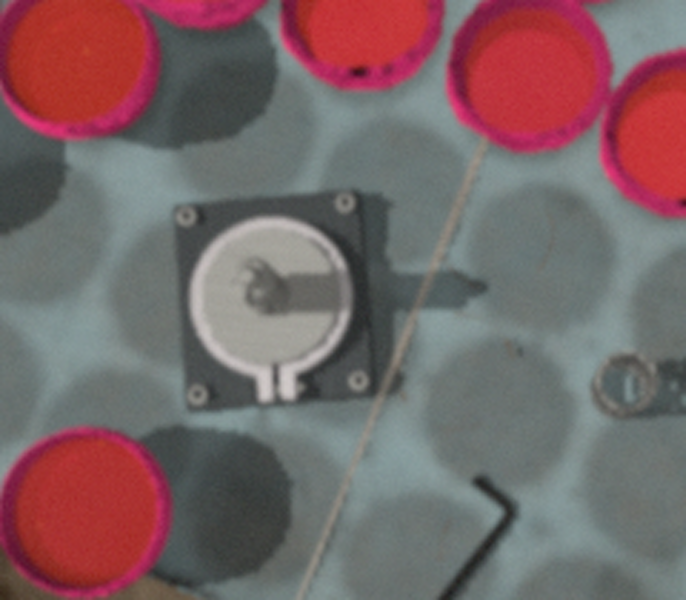

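View pics/side0z.png

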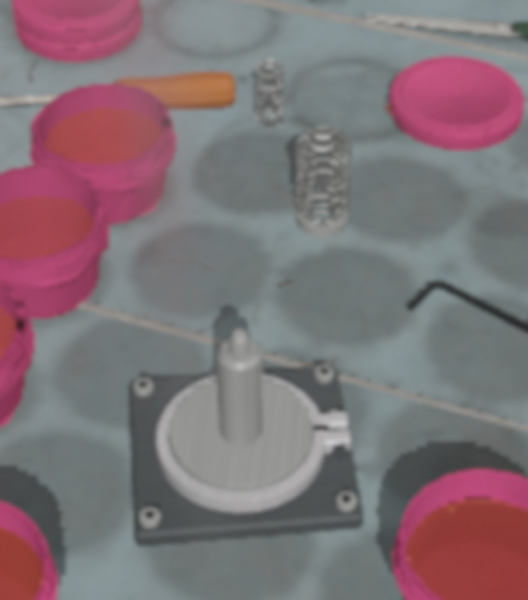

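```bash
cat > c.py <<'E'
from h import *
np.set_printoptions(precision=4,suppress=True)
# top: masks
for c in('top','side'):
    snap(c,c+'1')
    for q in ('spring','ram_fixture'):
        for r in finder.outline_of(q,c)[:2]:
            ys,xs=np.where(r['region']);print(c,q,np.array(r['at']).round(1),round(r['confidence'],2),xs.min(),xs.max(),ys.min(),ys.max(),xs.size)
S=[.4627,-.0694]
M=[.5085,.1365]
for P in ([*S,0],[*S,.07],[*M,.012],[*M,.026],[*M,.09],[*M,.102]):
    print(P,proj('top',P),proj('side',P))
E
python3 c.py
```

```text
top ram_fixture [224.4 225. ] 0.58 192 261 187 264 4780
side spring [337.3 214.1] 0.66 323 347 192 238 1025
side ram_fixture [303.4 330. ] 0.9 253 352 277 367 6718
[0.4627, -0.0694, 0] [347.6366 255.2085] [331.441  230.2338]
[0.4627, -0.0694, 0.07] [350.7653 251.4731] [332.52   195.9864]
[0.5085, 0.1365, 0.012] [225.9572 225.7387] [300.8087 324.0823]
[0.5085, 0.1365, 0.026] [224.7015 224.5849] [300.7152 317.2497]
[0.5085, 0.1365, 0.09] [218.4396 218.8314] [300.2601 283.9694]
[0.5085, 0.1365, 0.102] [217.16   217.6557] [300.1693 277.3271]
```

```bash
cat > d.py <<'E'
from h import *
np.set_printoptions(precision=4,suppress=True)
ims=[viewer.capture('top').astype(float) for _ in range(4)]
m=np.mean(ims,0).astype(np.uint8)[:,:,::-1]
a=cv2.resize(m[232:274,328:376],None,fx=8,fy=8,interpolation=cv2.INTER_CUBIC)
b=cv2.resize(m[200:242,196:244],None,fx=8,fy=8,interpolation=cv2.INTER_CUBIC)
cv2.imwrite('pics/topzz.png',np.hstack([a,b]))
sc=[(186,216),(345,203),(358,380),(198,394)]
W=np.array([atz('top',(x/2.857+130,y/2.857+120),.014) for x,y in sc]);print(W,W.mean(0))
f=W[2]+W[3]-W[0]-W[1];print('front yaw',np.arctan2(f[1],f[0]), 'lat',np.arctan2(*(W[0]-W[1])[[1,0]]))
print('spring top',atz('top',(349.8,254.8),.07))
for z in(.02,.09):
  for d in([0,0],[.01,0],[0,.01]):print(z,d,proj('top',[.5085+d[0],.1365+d[1],z]),proj('side',[.5085+d[0],.1365+d[1],z]))
E
python3 d.py
```

```text
[[0.5589 0.1901 0.014 ]
 [0.5681 0.0962 0.014 ]
 [0.463  0.0857 0.014 ]
 [0.4535 0.1788 0.014 ]] [0.5109 0.1377 0.014 ]
front yaw -3.03858389780411 lat 1.6681056390180709
spring top [ 0.4574 -0.0679  0.07  ]
0.02 [0, 0] [225.2443 225.0836] [300.7555 320.1966]
0.02 [0.01, 0] [225.4444 219.1575] [293.2975 320.1742]
0.02 [0, 0.01] [219.2552 224.9992] [300.6307 325.9729]
0.09 [0, 0] [218.4396 218.8314] [300.2601 283.9694]
0.09 [0.01, 0] [218.6662 212.4319] [292.3636 283.9414]
0.09 [0, 0.01] [211.9621 218.7403] [300.1231 289.7423]
```

View pics/topzz.png

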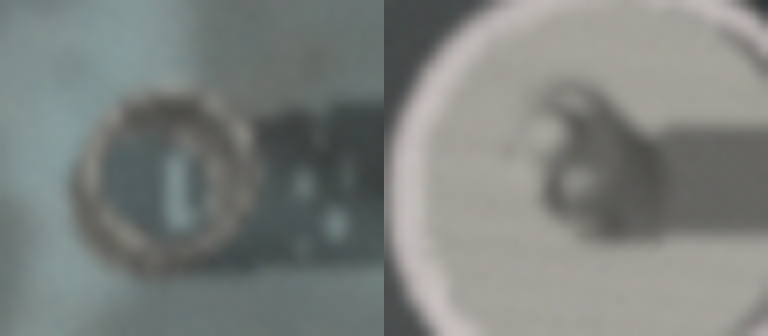

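```bash
cat > e.py <<'E'
from h import *
m=np.mean([viewer.capture('top').astype(float) for _ in range(3)],0)[:,:,::-1]
s=np.mean([viewer.capture('side').astype(float) for _ in range(3)],0)[:,:,::-1]
def st(x):
    lo,hi=np.percentile(x,1),np.percentile(x,99.5); x=np.clip((x-lo)/(hi-lo)*255,0,255).astype(np.uint8)
    return cv2.resize(x,(400,300),interpolation=cv2.INTER_LANCZOS4)
def crop(im,cx,cy,w=32,h=24): return st(im[cy-h//2:cy+h//2,cx-w//2:cx+w//2])
A=np.hstack([crop(m,348,255),crop(m,220,220)]);B=np.hstack([crop(s,335,215,64,48),crop(s,301,295,64,48)])
cv2.imwrite('pics/enh.png',np.vstack([A,B]))
E
python3 e.py
```

```text
(no output)
```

View pics/enh.png

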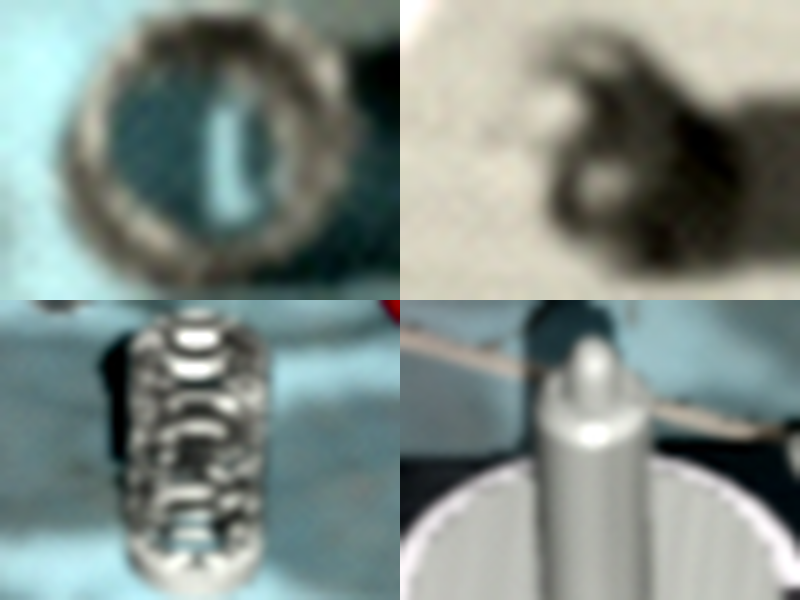

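```bash
cat > e2.py <<'E'
from h import *
s=np.mean([viewer.capture('side').astype(float) for _ in range(3)],0)[:,:,::-1]
def st(x):
    lo,hi=np.percentile(x,1),np.percentile(x,99.5); x=np.clip((x-lo)/(hi-lo)*255,0,255).astype(np.uint8)
    return cv2.resize(x,(400,600),interpolation=cv2.INTER_CUBIC)
cv2.imwrite('pics/enh2.png',np.hstack([st(s[190:244,317:353]),st(s[270:318,285:317])]))
E
python3 e2.py
```

```text
(no output)
```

View pics/enh2.png

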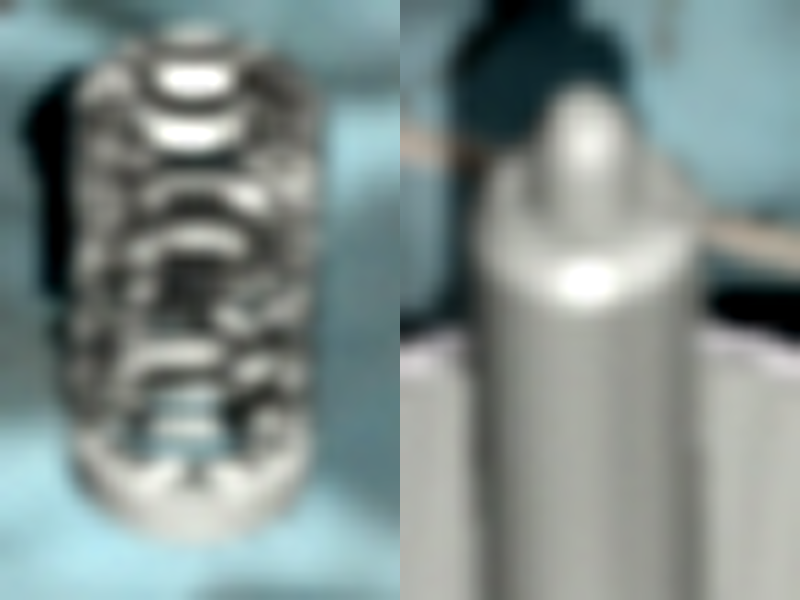

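Emit:
{"api": "carry_out", "payload": {"increments": [-28.5, 0, 39.7, 0.397, 1, -28.5, 0, 39.7, 0.397, 1, -28.5, 0, 39.7, 0.397, 1, -28.5, 0, 39.7, 0.397, 1, -28.5, 0, 39.7, 0.397, 1], "squeeze": 5}}

```text
clock: 2.17
tcp_pos: [0.3098, -0.31, 0.2348]
tcp_rot: [-0.499, 0.499, -0.501, 0.501]
ft_force: [1.6, -0.1, -0.1]
grip_width: 0.0914
```

```bash
cat > st.py <<'E'
from h import *
import sys
np.set_printoptions(precision=4,suppress=True)
s=env.get_state();M=R.from_quat(np.roll(s['tcp_rot'],-1)).as_matrix()
p=np.array(s['tcp_pos']);psi=np.arctan2(M[1,0],M[0,0])
print('t',round(s['clock'],2),'tcp',p,'psi',round(psi,4),'q',np.array(s['joints']),'F',np.array(s['ft_force']),'T',np.array(s['wrist_torque']),'w',round(s['grip_width'],4))
if len(sys.argv)>3:
    d=np.array([float(a) for a in sys.argv[1:4]])-p
    print('shift cm',M.T@d*100,end=' ')
    if len(sys.argv)>4: print('turn',-(float(sys.argv[4])-psi))
E
python3 st.py .459 -.067 .234 -1.571
```

```text
t 2.17 tcp [ 0.3098 -0.31    0.2348] psi -1.5744 q [-0.961   0.1823  1.7442  0.0001  1.2146  0.6134] F [ 1.5617 -0.1423 -0.1279] T [ 0.0054 -0.0405 -0.0462] w 0.0914
shift cm [-24.3536   0.0805  14.8308] turn -0.003414676152341256
```

Emit:
{"api": "carry_out", "payload": {"increments": [-24.4, 0, 14.8, 0, 1, -24.4, 0, 14.8, 0, 1, -24.4, 0, 14.8, 0, 1, -24.4, 0, 14.8, 0, 1, -24.4, 0, 14.8, 0, 1]}}

```text
clock: 2.58
tcp_pos: [0.4181, -0.1315, 0.2351]
tcp_rot: [-0.5, 0.5, -0.5, 0.5]
ft_force: [1.1, -1.3, 0.2]
grip_width: 0.0918
```

```bash
python3 st.py .459 -.067 .029 -1.571
```

```text
t 2.58 tcp [ 0.4181 -0.1315  0.2351] psi -1.5711 q [-0.4799  0.1819  1.7441 -0.0001  1.2147  1.0912] F [ 1.1063 -1.3118  0.2392] T [ 0.0116 -0.0274  0.0171] w 0.0918
shift cm [-6.4656 20.6058  4.0744] turn -0.00011398875419033061
```

Emit:
{"api": "carry_out", "payload": {"increments": [-6.4, 0, 4.0, 0, 1, -6.4, 0, 4.0, 0, 1, -6.4, 4, 4.0, 0, 1, -6.4, 8, 4.0, 0, 1]}}

```text
clock: 2.92
tcp_pos: [0.46, -0.0679, 0.1556]
tcp_rot: [0.502, -0.5, 0.497, -0.501]
ft_force: [1.1, -0.3, -1.4]
grip_width: 0.0916
```

```bash
python3 st.py .459 -.067 .029 -1.571
```

```text
t 2.92 tcp [ 0.46   -0.0679  0.1556] psi -1.5667 q [-0.3118  0.3162  1.8057  0.0001  1.0127  1.2549] F [ 1.0684 -0.2737 -1.4137] T [-0.0145  0.0226  0.0403] w 0.0916
shift cm [-0.122  12.6551 -0.1801] turn 0.004314400827156506
```

Emit:
{"api": "carry_out", "payload": {"increments": [0, 4, -0.1, 0, 1, 0, 8, -0.1, 0, 1, 0, 12.5, -0.1, 0, 1, 0, 12.5, -0.1, 0, 0.7, 0, 12.5, -0.1, 0, 0.5], "squeeze": 4}}

```text
clock: 3.33
tcp_pos: [0.455, -0.069, 0.0283]
tcp_rot: [0.499, -0.501, 0.502, -0.498]
ft_force: [0.6, -0.3, 1.3]
grip_width: 0.0828
```

Emit:
{"api": "carry_out", "payload": {"increments": [0, 0, 0, 0, 0.45, 0, 0, 0, 0, 0.42, 0, 0, 0, 0, 0.39, 0, 0, 0, 0, 0.37, 0, 0, 0, 0, 0.35]}}

```text
clock: 3.75
tcp_pos: [0.4572, -0.0697, 0.0312]
tcp_rot: [-0.5, 0.499, -0.499, 0.501]
ft_force: [0.3, 0.5, 0.2]
grip_width: 0.0496
```

```bash
cat > vs.py <<'E'
from h import *
import sys
n=sys.argv[1]; x0,y0,x1,y1=map(int,sys.argv[3:7])
m=snap(sys.argv[2],n)[y0:y1,x0:x1,::-1]
f=min(800/m.shape[1],600/m.shape[0]);cv2.imwrite(f'pics/{n}.png',cv2.resize(m,None,fx=f,fy=f,interpolation=cv2.INTER_CUBIC));print(f)
E
python3 st.py .459 -.067 .029 -1.571; python3 vs.py s2 side 240 110 440 260
```

```text
t 3.75 tcp [ 0.4572 -0.0697  0.0312] psi -1.571 q [-0.3172  0.5149  1.9361 -0.0001  0.6877  1.2539] F [0.259  0.4796 0.2106] T [0.0269 0.0391 0.0494] w 0.0496
shift cm [-0.2729  0.216   0.1792] turn -3.428708505937017e-05
4.0
```

View pics/s2.png

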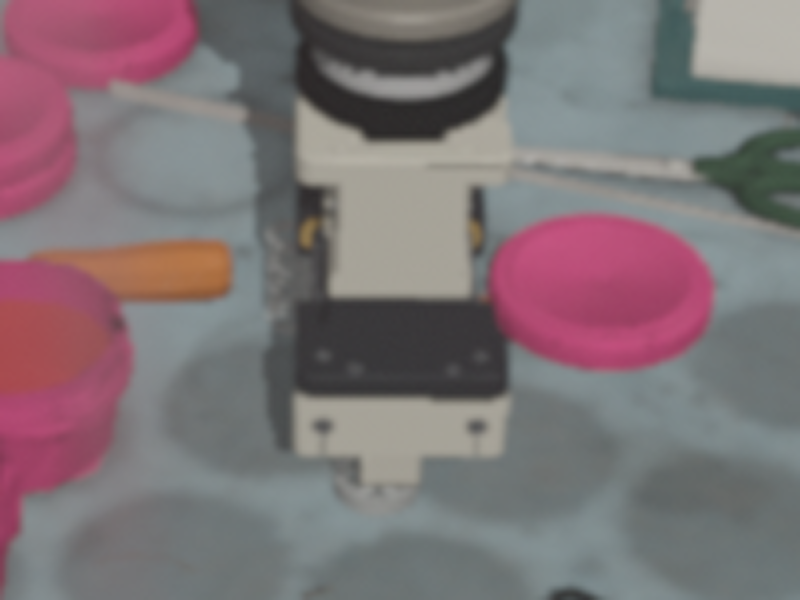

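Emit:
{"api": "carry_out", "payload": {"increments": [0, 0, 0.2, 0, 0.35, 0, 0, 0.2, 0, 0.33, 0, 0, 0.2, 0, 0.33, 0, 0, 0.2, 0, 0.33, 0, 0, 0.2, 0, 0.33]}}

```text
clock: 4.22
tcp_pos: [0.4584, -0.0694, 0.0297]
tcp_rot: [0.5, -0.5, 0.5, -0.5]
ft_force: [-0.6, 1.4, 1.3]
grip_width: 0.0344
```

Emit:
{"api": "carry_out", "payload": {"increments": [0, 0, 0, 0, 0.8, 0, 0, 0, 0, 0.8, 0, 0, 0, 0, 0.8, 0, 0, 0, -0.13, 0.8, 0, 0, 0, -0.25, 0.8]}}

```text
clock: 4.63
tcp_pos: [0.4584, -0.0695, 0.0297]
tcp_rot: [-0.56, 0.56, -0.432, 0.432]
ft_force: [0.4, 0.1, -0.5]
grip_width: 0.0636
```

Emit:
{"api": "carry_out", "payload": {"increments": [0, 0, 0, -1.32, 0.8, 0, 0, 0, -1.32, 0.8, 0, 0, 0, -1.32, 0.8, 0, 0, 0, -1.32, 0.8, 0, 0, 0, -1.32, 0.8]}}

```text
clock: 5.05
tcp_pos: [0.4584, -0.0695, 0.0297]
tcp_rot: [-0.665, 0.666, -0.239, 0.239]
ft_force: [0.0, 0.0, 0.4]
grip_width: 0.0735
```

```bash
python3 st.py .459 -.0694 .035 0
```

```text
t 5.05 tcp [ 0.4584 -0.0695  0.0297] psi -0.6898 q [-0.316   0.5202  1.9316 -0.0002  0.6899  0.374 ] F [0.0469 0.0329 0.3908] T [-0.0262 -0.0266 -0.0002] w 0.0735
shift cm [ 0.0386 -0.5321  0.0498] turn -0.6898328128408955
```

Emit:
{"api": "carry_out", "payload": {"increments": [0, 0, 0, -0.69, 0.7, 0, 0, 0, -0.69, 0.7, 0, 0, 0, -0.69, 0.6, 0, 0, 0, -0.69, 0.55, 0, 0, 0, -0.69, 0.5]}}

```text
clock: 5.47
tcp_pos: [0.4584, -0.0695, 0.0297]
tcp_rot: [-0.707, 0.707, -0.023, 0.023]
ft_force: [-0.1, -0.9, 0.4]
grip_width: 0.0492
```

Emit:
{"api": "carry_out", "payload": {"increments": [0, 0, 0, -0.065, 0.45, 0, 0, 0, -0.065, 0.4, 0, 0, 0, -0.065, 0.36, 0, 0, 0, -0.065, 0.33, 0, 0, 0, -0.065, 0.33]}}

```text
clock: 5.88
tcp_pos: [0.4587, -0.0696, 0.0298]
tcp_rot: [-0.707, 0.707, -0.002, 0.003]
ft_force: [1.6, -0.0, 0.6]
grip_width: 0.0346
```

```bash
python3 st.py .459 -.0694 .049 0
```

```text
t 5.88 tcp [ 0.4587 -0.0696  0.0298] psi -0.0075 q [-0.3159  0.52    1.9312 -0.0001  0.6897 -0.3083] F [ 1.6351 -0.0306  0.5613] T [ 0.0055 -0.2573  0.0021] w 0.0346
shift cm [ 0.0279 -1.9152  0.0157] turn -0.007489458313415062
```

Emit:
{"api": "carry_out", "payload": {"increments": [0, 0, 0, -0.007, 0.5, 0, 0, 0, -0.007, 0.5, 0, -1.95, 0, -0.007, 0.5, 0, -1.95, 0, -0.007, 0.4, 0, -1.95, 0, -0.007, 0.33]}}

```text
clock: 6.3
tcp_pos: [0.4589, -0.0696, 0.0496]
tcp_rot: [-0.707, 0.707, 0.001, 0.0]
ft_force: [1.3, 0.0, -0.1]
grip_width: 0.0371
```

Emit:
{"api": "carry_out", "payload": {"increments": [0, 0, 0, 0, 0.3, 0, 0, 0, 0, 0.3, 0, 0, 0, 0, 0.28, 0, 0, 0, 0, 0.28], "squeeze": 20}}

```text
clock: 6.63
tcp_pos: [0.4586, -0.0695, 0.049]
tcp_rot: [-0.707, 0.707, 0.0, -0.0]
ft_force: [0.7, -0.6, 0.7]
grip_width: 0.034
```

```bash
python3 st.py .459 -.0694 .15 0;python3 vs.py s3 side 260 130 410 243
```

```text
t 6.63 tcp [ 0.4586 -0.0695  0.049 ] psi 0.0009 q [-0.3159  0.4847  1.9171 -0.      0.7396 -0.3167] F [ 0.6745 -0.557   0.6931] T [-0.0444 -0.3789 -0.0106] w 0.034
shift cm [  0.0446 -10.1019   0.0096] turn 0.000885055091584194
5.3097345132743365
```

View pics/s3.png

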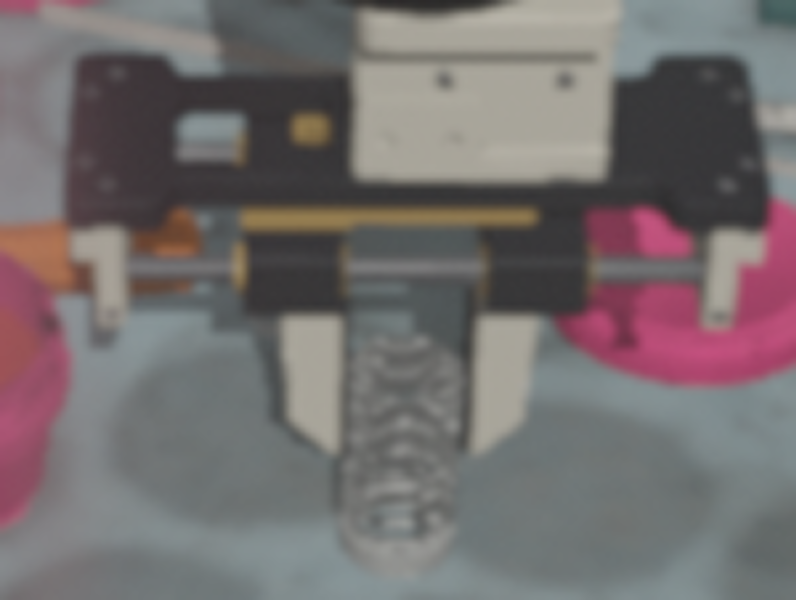

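Emit:
{"api": "carry_out", "payload": {"increments": [0, -1, 0, 0, 0.28, 0, -5, 0, 0, 0.28, 0, -9, 0, 0, 0.28, 1, -12.3, 3, 0, 0.28, 2, -12.3, 7, 0, 0.28]}}

```text
clock: 7.1
tcp_pos: [0.4803, -0.0037, 0.1772]
tcp_rot: [-0.706, 0.708, 0.002, 0.004]
ft_force: [3.5, -0.2, -0.9]
grip_width: 0.0342
```

```bash
python3 st.py .51 .1375 .171 0
```

```text
t 7.1 tcp [ 0.4803 -0.0037  0.1772] psi -0.0036 q [-0.1667  0.3146  1.7377 -0.0012  1.0806 -0.1626] F [ 3.5089 -0.2079 -0.9174] T [ 0.0531 -0.2533 -0.0235] w 0.0342
shift cm [ 2.9125  0.6089 14.1305] turn -0.0035666572375135566
```

Emit:
{"api": "carry_out", "payload": {"increments": [1, 0, 3.8, 0, 0.28, 2, 0, 7.6, 0, 0.28, 2.7, 0, 11.3, 0, 0.28, 3.1, 0, 13.7, 0, 0.28, 3.1, 0, 13.7, 0, 0.28]}}

```text
clock: 7.52
tcp_pos: [0.5081, 0.1394, 0.1711]
tcp_rot: [0.707, -0.707, -0.001, 0.002]
ft_force: [0.4, -0.6, -1.2]
grip_width: 0.0338
```

Emit:
{"api": "carry_out", "payload": {"increments": [0, 0, 0, 0, 0.28, 0, 0, 0, 0, 0.28]}}

```text
clock: 7.68
tcp_pos: [0.5078, 0.1346, 0.1713]
tcp_rot: [-0.707, 0.707, -0.0, -0.001]
ft_force: [-0.5, -0.0, -1.0]
grip_width: 0.0339
```

```bash
python3 st.py .51 .1375 .151 0;python3 vs.py s4 side 220 170 400 305; python3 vs.py t4 top 150 120 310 240
```

```text
t 7.68 tcp [0.5078 0.1346 0.1713] psi 0.0014 q [ 0.1136  0.4038  1.6169 -0.0007  1.123   0.1125] F [-0.4737 -0.0058 -0.9536] T [-0.0795 -0.1052  0.0601] w 0.0339
shift cm [0.222  2.0316 0.289 ] turn 0.0013583719742474639
4.444444444444445
5.0
```

View pics/s4.png

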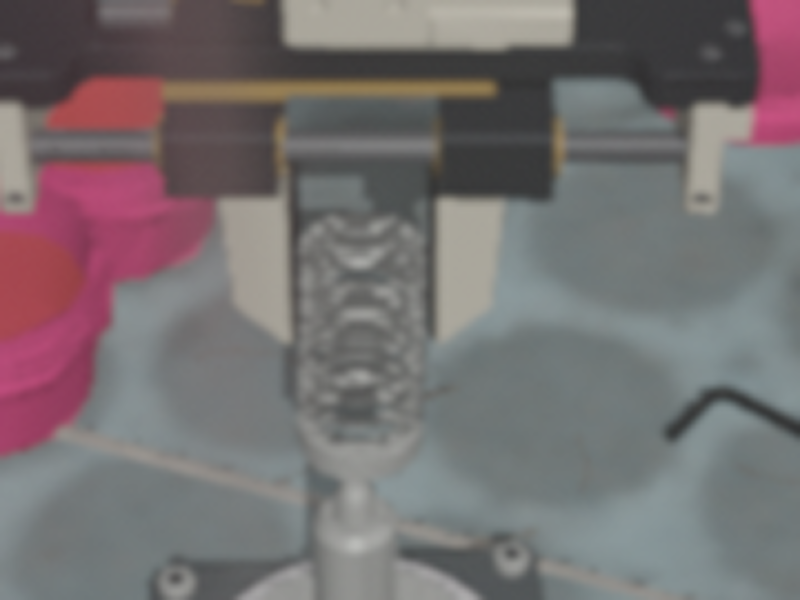

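View pics/t4.png

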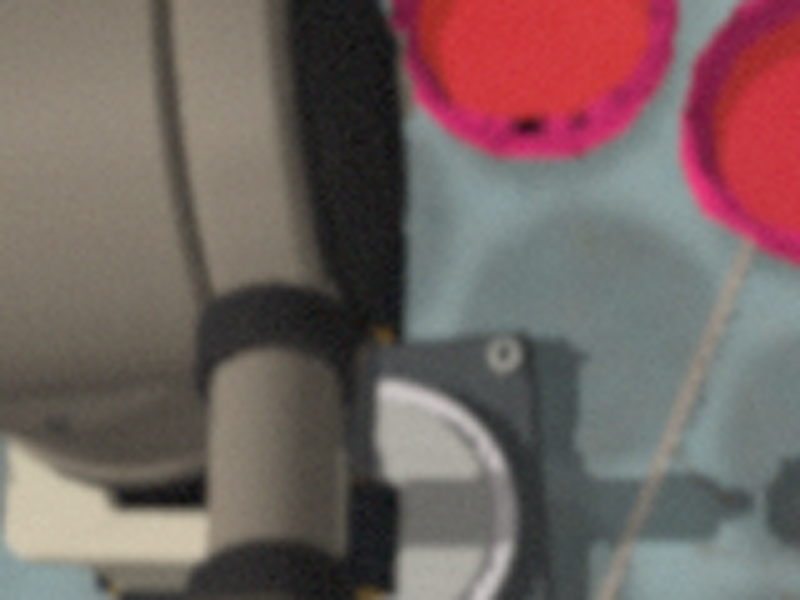

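```bash
cat > f.py <<'E'
from h import *
for y in(.1346,.1375): print(y,'ring low',proj('side',[.508,y+.0175,.122]),'rim z.09',proj('side',[.508,y+.011,.09]),'rim .089',proj('side',[.508,y+.012,.089]),'nose top',proj('side',[.508,y-.004,.102]),'foot front',proj('side',[.508,y+.04,.026]),'clamp front',proj('side',[.508,y+.047,.022]),'foot back',proj('side',[.508,y-.04,.026]))
im=viewer.capture('side')
c=im[255:385,297:304].mean(1).mean(1)
print([(255+i,int(v)) for i,v in enumerate(c)])
E
python3 f.py; python3 st.py .51 .1375 .151 0
```

```text
0.1346 ring low [300.20095303 274.98294456] rim z.09 [300.5337625  289.21963497] rim .089 [300.52766403 290.34982165] nose top [300.6467411  273.97678965] foot front [300.611314   339.83823827] clamp front [300.54836573 346.12469486] foot back [301.57973714 294.13073616]
0.1375 ring low [300.15960827 276.69244037] rim z.09 [300.49472249 290.91155815] rim .089 [300.48860287 292.04506539] nose top [300.60817546 275.61955089] foot front [300.57349496 341.62321602] clamp front [300.51025381 347.93249008] foot back [301.54698044 295.6767825 ]
[(255, 114), (256, 103), (257, 104), (258, 121), (259, 125), (260, 110), (261, 93), (262, 94), (263, 102), (264, 104), (265, 110), (266, 117), (267, 120), (268, 120), (269, 122), (270, 137), (271, 149), (272, 150), (273, 147), (274, 146), (275, 146), (276, 144), (277, 142), (278, 142), (279, 146), (280, 152), (281, 155), (282, 154), (283, 150), (284, 146), (285, 145), (286, 145), (287, 146), (288, 147), (289, 151), (290, 159), (291, 170), (292, 174), (293, 168), (294, 154), (295, 144), (296, 142), (297, 142), (298, 142), (299, 142), (300, 142), (301,
[... 515 characters left out ...]
, 157), (345, 167), (346, 172), (347, 174), (348, 172), (349, 169), (350, 167), (351, 165), (352, 156), (353, 131), (354, 99), (355, 84), (356, 82), (357, 87), (358, 95), (359, 99), (360, 93), (361, 83), (362, 80), (363, 86), (364, 100), (365, 113), (366, 117), (367, 117), (368, 117), (369, 117), (370, 117), (371, 117), (372, 116), (373, 116), (374, 116), (375, 116), (376, 116), (377, 116), (378, 116), (379, 116), (380, 116), (381, 116), (382, 116), (383, 116), (384, 116)]
t 7.83 tcp [0.5084 0.134  0.1719] psi -0.0007 q [ 0.112   0.4031  1.6164 -0.0003  1.1229  0.1129] F [ 0.335  -0.6515 -2.5334] T [-0.064  -0.1072  0.0014] w 0.0338
shift cm [0.1642 2.0878 0.3545] turn -0.0007354958198915262
```

Emit:
{"api": "carry_out", "payload": {"increments": [0, 1.5, 0.1, 0, 0.28, 0, 2.9, 0.15, 0, 0.28, 0, 2.9, 0.15, 0, 0.28]}}

```text
clock: 8.08
tcp_pos: [0.5071, 0.1355, 0.1409]
tcp_rot: [-0.707, 0.707, -0.002, -0.001]
ft_force: [-1.5, -0.2, -1.3]
grip_width: 0.0339
```

```bash
python3 st.py .508 .1355 .138 0;python3 vs.py s5 side 260 200 340 260;python3 vs.py s5b side 260 240 340 300
```

```text
t 8.08 tcp [0.5071 0.1355 0.1409] psi -0.0007 q [ 0.1151  0.4392  1.6553 -0.0002  1.0517  0.1159] F [-1.4645 -0.249  -1.2683] T [-0.0251 -0.0616  0.0238] w 0.0339
shift cm [0.0934 0.2856 0.002 ] turn -0.0007023683969630751
10.0
10.0
```

View pics/s5b.png

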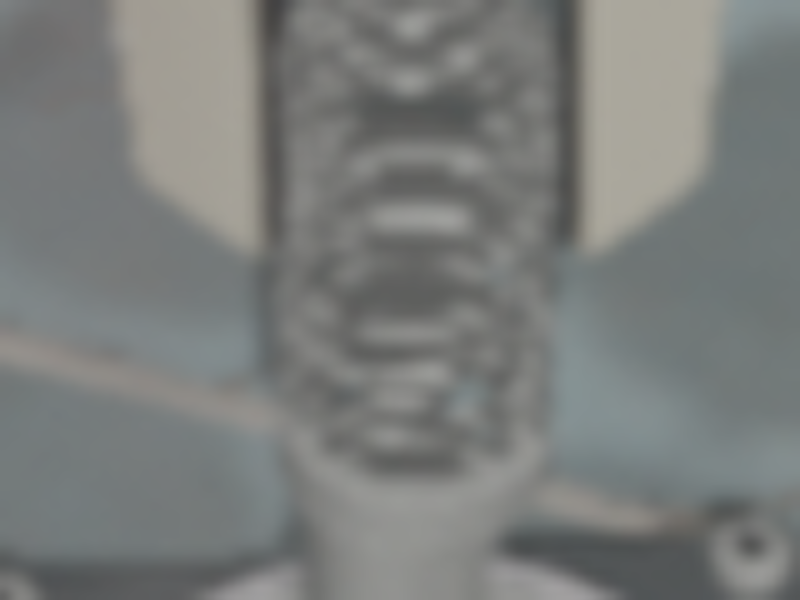

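```bash
cat > g.py <<'E'
from h import *
im=cv2.cvtColor(viewer.capture('side'),cv2.COLOR_RGB2GRAY).astype(int)
for r0,r1 in((278,282),(282,286),(300,310)): print(r0,[(c,int(im[r0:r1,c].mean())) for c in range(282,320)])
E
python3 g.py;python3 st.py
```

```text
278 [(282, 135), (283, 135), (284, 136), (285, 136), (286, 132), (287, 124), (288, 117), (289, 113), (290, 113), (291, 113), (292, 110), (293, 107), (294, 109), (295, 112), (296, 116), (297, 128), (298, 140), (299, 145), (300, 144), (301, 136), (302, 127), (303, 122), (304, 122), (305, 118), (306, 113), (307, 112), (308, 117), (309, 120), (310, 119), (311, 119), (312, 119), (313, 116), (314, 122), (315, 135), (316, 141), (317, 142), (318, 142), (319, 141)]
282 [(282, 129), (283, 131), (284, 134), (285, 135), (286, 130), (287, 125), (288, 126), (289, 130), (290, 130), (291, 125), (292, 119), (293, 116), (294, 116), (295, 114), (296, 111), (297, 107), (298, 105), (299, 103), (300, 104), (301, 102), (302, 105), (303, 111), (304, 120), (305, 123), (306, 121), (307, 121), (308, 119), (309, 120), (310, 128), (311, 136), (312, 135), (313, 132), (314, 133), (315, 137), (316, 138), (317, 136), (318, 135), (319, 134)]
300 [(282, 149), (283, 148), (284, 148), (285, 148), (286, 148), (287, 148), (288, 149), (289, 146), (290, 133), (291, 118), (292, 117), (293, 125), (294, 132), (295, 137), (296, 141), (297, 144), (298, 145), (299, 145), (300, 144), (301, 142), (302, 140), (303, 139), (304, 139), (305, 137), (306, 133), (307, 130), (308, 133), (309, 142), (310, 149), (311, 151), (312, 151), (313, 150), (314, 150), (315, 151), (316, 152), (317, 151), (318, 151), (319, 151)]
t 8.23 tcp [0.5089 0.1361 0.1436] psi 0.0 q [ 0.1159  0.4365  1.6509 -0.0002  1.0537  0.116 ] F [-0.3082 -1.0106 -0.7009] T [-0.044  -0.0884  0.0792] w 0.0341
```

Emit:
{"api": "carry_out", "payload": {"increments": [0.1, 0.2, 0, 0, 0.28, 0.1, 0.4, 0, 0, 0.28, 0.1, 0.6, 0, 0, 0.28, 0.1, 0.6, 0, 0, 0.28]}}

```text
clock: 8.57
tcp_pos: [0.5095, 0.1367, 0.1369]
tcp_rot: [-0.707, 0.707, 0.0, -0.0]
ft_force: [-0.4, -0.5, -1.6]
grip_width: 0.0339
```

```bash
python3 st.py; python3 st.py|cut -c1-50
```

```text
t 8.57 tcp [0.5095 0.1367 0.1369] psi 0.001 q [ 0.1168  0.4462  1.6565 -0.0001  1.0392  0.1159] F [-0.3847 -0.5433 -1.6038] T [-0.0355 -0.0766  0.0107] w 0.0339
t 8.57 tcp [0.5095 0.1367 0.1369] psi 0.001 q [ 0.
```

Emit:
{"api": "carry_out", "payload": {"increments": [0, 0.15, 0, 0, 0.28, 0, 0.3, 0, 0, 0.28, 0, 0.3, 0, 0, 0.28]}}

```text
clock: 8.82
tcp_pos: [0.5094, 0.1367, 0.1337]
tcp_rot: [-0.707, 0.707, 0.0, -0.001]
ft_force: [-1.7, -0.0, -0.9]
grip_width: 0.034
```

Emit:
{"api": "carry_out", "payload": {"increments": [0, 0.15, 0, 0, 0.28, 0, 0.3, 0, 0, 0.28, 0, 0.3, 0, 0, 0.28]}}

```text
clock: 9.07
tcp_pos: [0.5097, 0.1367, 0.131]
tcp_rot: [-0.707, 0.707, 0.0, -0.0]
ft_force: [0.1, 0.1, -0.2]
grip_width: 0.0338
```

Emit:
{"api": "carry_out", "payload": {"increments": [0, 0.15, 0, 0, 0.28, 0, 0.3, 0, 0, 0.28, 0, 0.3, 0, 0, 0.28, 0, 0.3, 0, 0, 0.28]}}

```text
clock: 9.4
tcp_pos: [0.5098, 0.1367, 0.1283]
tcp_rot: [-0.707, 0.707, 0.001, -0.0]
ft_force: [-0.8, 0.4, 2.8]
grip_width: 0.0342
```

```bash
python3 st.py; python3 vs.py s6 side 260 240 340 300
```

```text
t 9.4 tcp [0.5098 0.1367 0.1283] psi 0.001 q [ 0.1168  0.457   1.6663 -0.0001  1.0177  0.1159] F [-0.805   0.4222  2.8012] T [-0.0314 -0.1149  0.016 ] w 0.0342
10.0
```

View pics/s6.png

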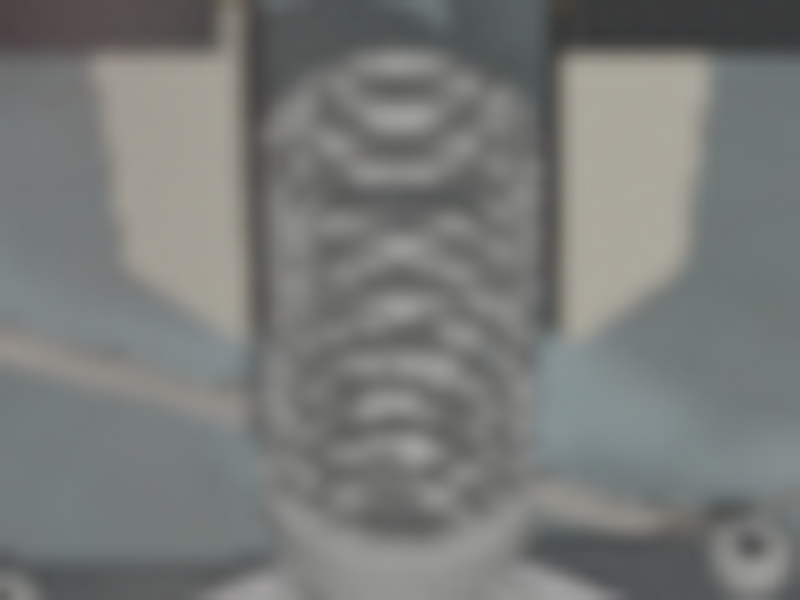

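Emit:
{"api": "carry_out", "payload": {"increments": [0, 0, 0, -0.045, 0.28, 0, 0, 0, -0.09, 0.28, 0, 0, 0, -0.13, 0.28]}}

```text
clock: 9.7
tcp_pos: [0.5098, 0.1368, 0.1283]
tcp_rot: [0.706, -0.706, -0.047, 0.047]
ft_force: [0.7, -0.3, 1.8]
grip_width: 0.0339
```

Emit:
{"api": "carry_out", "payload": {"increments": [0, 0, 0, -0.045, 0.28, 0, 0, 0, -0.09, 0.28, 0, 0, 0, -0.13, 0.28]}}

```text
clock: 9.95
tcp_pos: [0.5098, 0.1367, 0.1282]
tcp_rot: [-0.701, 0.701, 0.093, -0.093]
ft_force: [-0.5, -0.4, -0.4]
grip_width: 0.034
```

```bash
python3 st.py
```

```text
t 9.95 tcp [0.5098 0.1367 0.1282] psi 0.2632 q [ 0.1168  0.4571  1.6663 -0.0002  1.0177 -0.1463] F [-0.454  -0.4195 -0.3716] T [-0.1347 -0.1134  0.0102] w 0.034
```

Emit:
{"api": "carry_out", "payload": {"increments": [0, 0.15, 0, 0, 0.28, 0, 0.3, 0, 0, 0.28, 0, 0.3, 0, 0, 0.28]}}

```text
clock: 10.2
tcp_pos: [0.5093, 0.1365, 0.1245]
tcp_rot: [-0.701, 0.701, 0.091, -0.092]
ft_force: [1.0, -1.5, -0.0]
grip_width: 0.0341
```

Emit:
{"api": "carry_out", "payload": {"increments": [0, 0, 0, 0, 0.28]}}

```text
clock: 10.28
tcp_pos: [0.5093, 0.1366, 0.1247]
tcp_rot: [-0.701, 0.701, 0.091, -0.092]
ft_force: [-0.3, -2.0, -0.8]
grip_width: 0.034
```

```bash
python3 st.py
```

```text
t 10.28 tcp [0.5093 0.1366 0.1247] psi 0.2602 q [ 0.1167  0.4615  1.6705 -0.0003  1.0107 -0.1433] F [-0.3048 -2.0205 -0.7904] T [-0.2938 -0.0625 -0.0078] w 0.034
```

Emit:
{"api": "carry_out", "payload": {"increments": [0, 0.2, -0.05, 0, 0.28, 0, 0.5, -0.05, 0, 0.28, 0, 0.8, -0.05, 0, 0.28, 0, 1.0, -0.05, 0, 0.28]}}

```text
clock: 10.62
tcp_pos: [0.5096, 0.1362, 0.1145]
tcp_rot: [-0.701, 0.701, 0.092, -0.092]
ft_force: [-1.7, -1.2, -0.9]
grip_width: 0.0342
```

```bash
python3 st.py
```

```text
t 10.62 tcp [0.5096 0.1362 0.1145] psi 0.2608 q [ 0.1159  0.4747  1.6816 -0.      0.9858 -0.1449] F [-1.6968 -1.1584 -0.9246] T [-0.218  -0.0888 -0.0293] w 0.0342
```

Emit:
{"api": "carry_out", "payload": {"increments": [0, 0.3, 0, 0, 0.28, 0, 0.7, 0, 0, 0.28, 0, 1.1, 0, 0, 0.28, 0, 1.4, 0, 0, 0.28]}}

```text
clock: 10.95
tcp_pos: [0.5095, 0.1362, 0.1004]
tcp_rot: [-0.701, 0.701, 0.092, -0.092]
ft_force: [-0.1, -1.0, -1.3]
grip_width: 0.0338
```

Emit:
{"api": "carry_out", "payload": {"increments": [0, 0.15, 0, 0, 0.28, 0, 0.3, 0, 0, 0.28, 0, 0.3, 0, 0, 0.28]}}

```text
clock: 11.2
tcp_pos: [0.5096, 0.1362, 0.0978]
tcp_rot: [-0.701, 0.701, 0.092, -0.092]
ft_force: [-1.1, -1.0, -0.2]
grip_width: 0.0336
```

```bash
python3 st.py
```

```text
t 11.2 tcp [0.5096 0.1362 0.0978] psi 0.261 q [ 0.1159  0.4974  1.6987 -0.0001  0.9458 -0.145 ] F [-1.1368 -1.0425 -0.2145] T [-0.2171 -0.0387  0.024 ] w 0.0336
```

Emit:
{"api": "carry_out", "payload": {"increments": [0, 0.15, 0, 0, 0.28, 0, 0.3, 0, 0, 0.28, 0, 0.4, 0, 0, 0.28]}}

```text
clock: 11.45
tcp_pos: [0.5099, 0.1362, 0.0942]
tcp_rot: [-0.701, 0.701, 0.092, -0.092]
ft_force: [-0.5, -0.5, 1.3]
grip_width: 0.034
```

Emit:
{"api": "carry_out", "payload": {"increments": [0, 0.1, 0, 0, 0.28, 0, 0.1, 0, 0, 0.28]}}

```text
clock: 11.62
tcp_pos: [0.5099, 0.1362, 0.0932]
tcp_rot: [-0.701, 0.701, 0.092, -0.092]
ft_force: [-1.0, -0.8, 2.2]
grip_width: 0.0341
```

```bash
python3 st.py
```

```text
t 11.62 tcp [0.5099 0.1362 0.0932] psi 0.261 q [ 0.1158  0.5038  1.7032 -0.0002  0.9341 -0.145 ] F [-0.9999 -0.7638  2.1886] T [-0.2285 -0.005  -0.0077] w 0.0341
```

Emit:
{"api": "carry_out", "payload": {"increments": [0, -0.1, 0, -0.05, 0.28, 0, -0.1, 0, -0.1, 0.28, 0, -0.1, 0, -0.15, 0.28, 0, -0.1, 0, -0.2, 0.28, 0, -0.1, 0, -0.25, 0.28]}}

```text
clock: 12.03
tcp_pos: [0.5102, 0.1364, 0.0944]
tcp_rot: [-0.684, 0.684, 0.18, -0.179]
ft_force: [0.6, -0.1, 1.1]
grip_width: 0.0342
```

```bash
python3 st.py
```

```text
t 12.03 tcp [0.5102 0.1364 0.0944] psi 0.5133 q [ 0.116   0.5023  1.7018  0.0002  0.9362 -0.3975] F [ 0.5879 -0.1044  1.1364] T [-0.1924 -0.1728 -0.0624] w 0.0342
```

Emit:
{"api": "carry_out", "payload": {"increments": [0, 0, 0, -0.05, 0.28, 0, 0, 0, -0.1, 0.28, 0, 0, 0, -0.15, 0.28, 0, 0, 0, -0.2, 0.28]}}

```text
clock: 12.37
tcp_pos: [0.5103, 0.1363, 0.0944]
tcp_rot: [-0.663, 0.663, 0.247, -0.246]
ft_force: [0.1, -0.5, 1.0]
grip_width: 0.0339
```

```bash
python3 st.py
```

```text
t 12.37 tcp [0.5103 0.1363 0.0944] psi 0.7133 q [ 0.1159  0.5023  1.7018  0.0001  0.9361 -0.5974] F [ 0.116  -0.5267  1.0203] T [-0.1511 -0.2502 -0.0387] w 0.0339
```

Emit:
{"api": "carry_out", "payload": {"increments": [0, 0.05, 0, -0.04, 0.28, 0, 0.1, 0, -0.08, 0.28, 0, 0.1, 0, -0.08, 0.28]}}

```text
clock: 12.62
tcp_pos: [0.5104, 0.1364, 0.0934]
tcp_rot: [-0.652, 0.653, 0.273, -0.272]
ft_force: [1.1, -0.3, 2.9]
grip_width: 0.0337
```

```bash
python3 st.py
```

```text
t 12.62 tcp [0.5104 0.1364 0.0934] psi 0.7923 q [ 0.1159  0.5037  1.7026  0.0001  0.9335 -0.6764] F [ 1.1183 -0.2938  2.8541] T [-0.0745 -0.2853 -0.0061] w 0.0337
```

Emit:
{"api": "carry_out", "payload": {"increments": [0, 0, 0, -0.04, 0.28, 0, 0, 0, -0.06, 0.28, 0, 0, 0, -0.06, 0.28]}}

```text
clock: 12.87
tcp_pos: [0.5103, 0.1363, 0.0934]
tcp_rot: [-0.644, 0.644, 0.292, -0.291]
ft_force: [2.7, -0.5, 1.8]
grip_width: 0.034
```

```bash
python3 st.py
```

```text
t 12.87 tcp [0.5103 0.1363 0.0934] psi 0.8507 q [ 0.1159  0.5037  1.7027 -0.      0.9337 -0.7348] F [ 2.6856 -0.5163  1.8015] T [ 0.0005 -0.4966 -0.0343] w 0.034
```

Emit:
{"api": "carry_out", "payload": {"increments": [0.03, 0, -0.03, -0.03, 0.28, 0.03, 0, -0.03, -0.05, 0.28, 0.03, 0, -0.03, -0.05, 0.28]}}

```text
clock: 13.12
tcp_pos: [0.5101, 0.1361, 0.0928]
tcp_rot: [-0.636, 0.637, 0.308, -0.308]
ft_force: [2.2, -0.7, -1.5]
grip_width: 0.0339
```

```bash
python3 st.py
```

```text
t 13.12 tcp [0.5101 0.1361 0.0928] psi 0.9011 q [ 0.1158  0.5049  1.7025 -0.0004  0.9345 -0.7851] F [ 2.2185 -0.6726 -1.497 ] T [-0.151  -0.4976 -0.0281] w 0.0339
```

Emit:
{"api": "carry_out", "payload": {"increments": [0, 0.2, 0, -0.03, 0.28, 0, 0.4, 0, -0.03, 0.28, 0, 0.6, 0, -0.03, 0.28, 0, 0.6, 0, -0.03, 0.28]}}

```text
clock: 13.45
tcp_pos: [0.5104, 0.1363, 0.0867]
tcp_rot: [-0.632, 0.632, 0.317, -0.317]
ft_force: [3.2, -0.7, -1.5]
grip_width: 0.0338
```

```bash
python3 st.py
```

```text
t 13.45 tcp [0.5104 0.1363 0.0867] psi 0.9298 q [ 0.1159  0.5137  1.7078 -0.0001  0.9196 -0.8139] F [ 3.2093 -0.7304 -1.5257] T [-0.0826 -0.623   0.0525] w 0.0338
```

Emit:
{"api": "carry_out", "payload": {"increments": [0.03, 0.2, -0.04, 0, 0.28, 0.03, 0.4, -0.04, 0, 0.28, 0.03, 0.7, -0.04, 0, 0.28, 0.03, 0.8, -0.04, 0, 0.28]}}

```text
clock: 13.78
tcp_pos: [0.5107, 0.1363, 0.0787]
tcp_rot: [-0.632, 0.632, 0.317, -0.317]
ft_force: [1.6, -0.2, 1.3]
grip_width: 0.0342
```

```bash
python3 st.py
```

```text
t 13.78 tcp [0.5107 0.1363 0.0787] psi 0.9307 q [ 0.1157  0.5259  1.714  -0.0001  0.9016 -0.8149] F [ 1.6256 -0.1892  1.3152] T [-0.0581 -0.4663  0.0274] w 0.0342
```

Emit:
{"api": "carry_out", "payload": {"increments": [0, 0.15, 0, 0, 0.28, 0, 0.3, 0, 0, 0.28, 0, 0.3, 0, 0, 0.28]}}

```text
clock: 14.03
tcp_pos: [0.5108, 0.1363, 0.0759]
tcp_rot: [-0.632, 0.632, 0.317, -0.317]
ft_force: [2.8, 0.2, 0.1]
grip_width: 0.0337
```

```bash
python3 st.py
```

```text
t 14.03 tcp [0.5108 0.1363 0.0759] psi 0.9309 q [ 0.1157  0.53    1.7164 -0.0001  0.895  -0.8151] F [2.7732 0.2435 0.1043] T [-0.127  -0.5442 -0.0252] w 0.0337
```

Emit:
{"api": "carry_out", "payload": {"increments": [0.02, 0.15, -0.02, 0, 0.28, 0.02, 0.3, -0.02, 0, 0.28, 0.02, 0.3, -0.02, 0, 0.28]}}

```text
clock: 14.28
tcp_pos: [0.5109, 0.1363, 0.073]
tcp_rot: [-0.632, 0.632, 0.317, -0.317]
ft_force: [0.2, -1.0, 3.1]
grip_width: 0.0342
```

```bash
python3 st.py; python3 vs.py s7 side 240 250 360 340
```

```text
t 14.28 tcp [0.5109 0.1363 0.073 ] psi 0.931 q [ 0.1158  0.5346  1.7183 -0.0001  0.8887 -0.8152] F [ 0.1775 -0.9879  3.1377] T [-0.1296 -0.3527  0.0161] w 0.0342
6.666666666666667
```

View pics/s7.png

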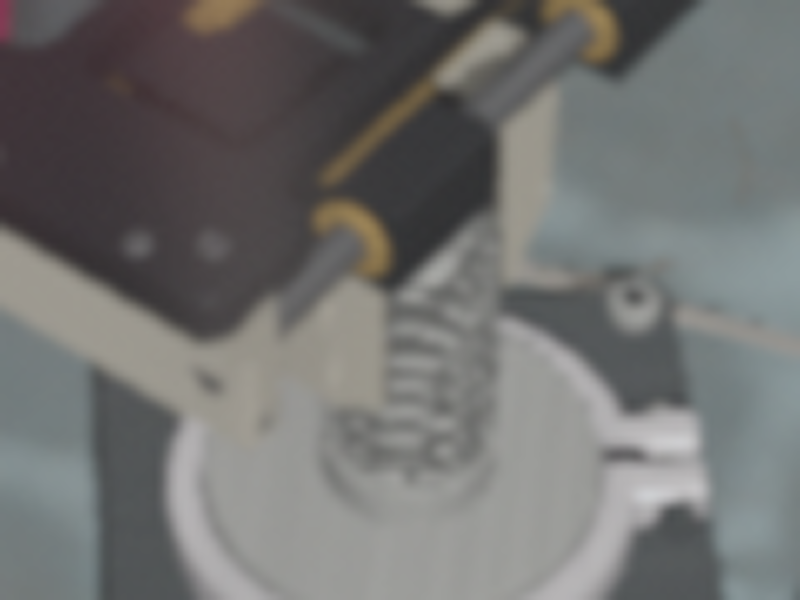

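Emit:
{"api": "carry_out", "payload": {"increments": [0, -0.15, 0, 0, 0.28, 0, -0.25, 0, 0, 0.28, 0, -0.25, 0, 0, 0.36, 0, -0.25, 0, 0, 0.45, 0, -0.25, 0, 0, 0.6]}}

```text
clock: 14.75
tcp_pos: [0.5104, 0.1364, 0.0753]
tcp_rot: [0.632, -0.632, -0.317, 0.318]
ft_force: [-0.4, -0.8, 0.1]
grip_width: 0.0429
```

Emit:
{"api": "carry_out", "payload": {"increments": [0, 0, 0, 0, 0.7, 0, 0, 0, 0, 0.8, 0, 0, 0, 0, 0.9, 0, 0, 0, 0, 0.9]}}

```text
clock: 15.08
tcp_pos: [0.5108, 0.1363, 0.0754]
tcp_rot: [0.632, -0.632, -0.317, 0.318]
ft_force: [-0.2, -0.1, 0.2]
grip_width: 0.0692
```

```bash
python3 st.py; python3 vs.py s8 side 240 250 360 340
```

```text
t 15.08 tcp [0.5108 0.1363 0.0754] psi 0.931 q [ 0.1158  0.531   1.7162 -0.0001  0.8948 -0.8151] F [-0.1722 -0.1377  0.1523] T [ 0.0002 -0.1793 -0.01  ] w 0.0692
6.666666666666667
```

View pics/s8.png

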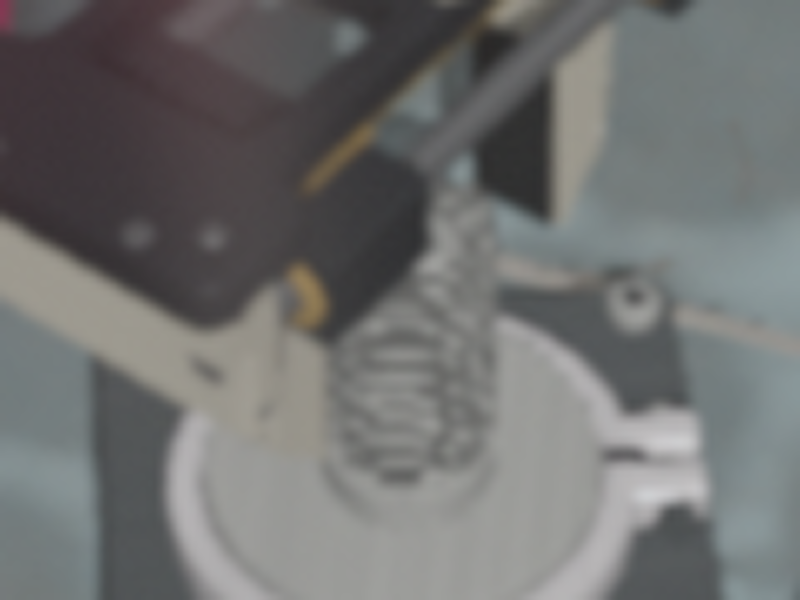

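Released cleanly; the ring (zoom 415,490) is on the foot. Retreat straight up.

Emit:
{"api": "carry_out", "payload": {"increments": [0, -1, 0, 0, 0.9, 0, -4, 0, 0, 0.9, 0, -8, 0, 0, 0.9, 0, -12, 0, 0, 0.9, 0, -15, 0, 0, 0.9]}}

```text
clock: 15.55
tcp_pos: [0.5113, 0.1364, 0.2296]
tcp_rot: [-0.631, 0.632, 0.319, -0.316]
ft_force: [1.0, 0.5, 0.2]
grip_width: 0.0825
```

Emit:
{"api": "carry_out", "payload": {"increments": [-4, 0, -4, 0, 0.9, -7, 0, -7, 0, 0.9, -7, 0, -7, 0, 0.9, -7, 0, -7, 0, 0.9]}}

```text
clock: 15.88
tcp_pos: [0.5258, 0.0351, 0.2266]
tcp_rot: [-0.632, 0.633, 0.316, -0.316]
ft_force: [0.0, 0.4, -0.7]
grip_width: 0.0824
```

```bash
python3 st.py; python3 vs.py s9 side 250 255 350 330; python3 vs.py t9 top 180 170 280 245
python3 -c "
from h import *
for q in('spring_centre','spring_foot','rod_seat'):
  for c in('top','side'): print(q,c,[(np.array(r['at']).round(1),round(r['confidence'],2)) for r in finder.mark_of(q,c)[:2]])
for z in(.026,.061,.096):print(z,proj('top',[.5105,.1365,z]),proj('side',[.5105,.1365,z]))"
```

```text
t 15.88 tcp [0.5258 0.0351 0.2266] psi 0.9273 q [-0.0781  0.3515  1.5334 -0.0012  1.2553 -1.005 ] F [ 0.0222  0.4029 -0.7467] T [-0.0069 -0.2004  0.0154] w 0.0824
8.0
8.0
spring_centre top [(array([218.9, 219.6]), 0.77), (array([219.7, 215.3]), 0.38)]
spring_centre side [(array([302.2, 301.6]), 0.59)]
spring_foot top [(array([226.6, 224.3]), 0.93)]
spring_foot side [(array([298.9, 317.1]), 0.9)]
rod_seat top [(array([223.5, 225.5]), 0.58)]
rod_seat side [(array([297.7, 315.4]), 0.64)]
0.026 [224.74197297 223.39081239] [299.21662265 317.24515993]
0.061 [221.43198504 220.30099236] [298.93063539 299.47705784]
0.096 [217.85018893 216.95744379] [298.6277542  280.65935192]
```

View pics/s9.png

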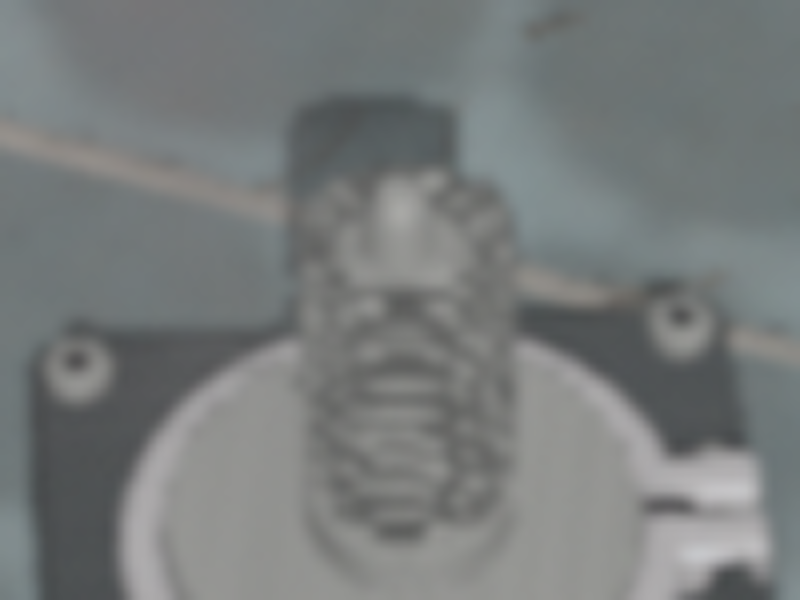

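View pics/t9.png

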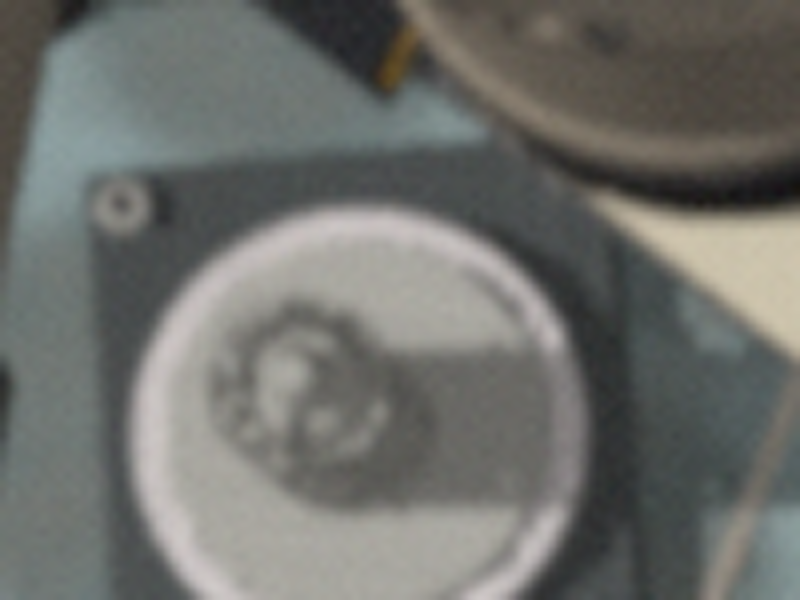

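```bash
python3 -c "
from plant import ticket
print(ticket.finish_job())"
```

```text
the job is handed in; nothing more can be done
None
```

The wide spring is fully home on the ram's foot, and the job is handed in. It took about 16 of the 67 s.

- **Grasp:** I centred the spring with two light squeezes at right angles, then gripped it by its close-wound end.
- **Slot mouth:** I threaded it over the rod until the tail rested on the shoulder. A twist of about 0.26 rad anticlockwise dropped the tail into the slot.
- **Slot step:** I lowered it to the sideways step and turned it about 0.65 rad anticlockwise, and it dropped again. I then lowered it to the foot, let the load off, opened the gripper and backed away.
- **Forces:** vertical force readings stayed near 3 N throughout, with brief sideways readings up to about 3.5 N.

**Last checks:**
- The spring met the foot at the expected tool height of about 0.076 m.
- In the side picture after release, the ring's lower edge is at about row 327.5, as predicted for a seated spring, with the spring upright round the rod.
- The detected foot of the spring is within about 2 pixels of where I computed the seat to be in both cameras, and within about 3 pixels of the detector's own seat mark in the top view.

**Disagreements:** the separate estimates of the rod's position differed by 2 to 4 mm, so I did the final centring from the side picture and the force readings. The tail itself was never clearly visible, so its angle came from feel and from the force drops at the slot mouth and the step.

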